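# Lock the clay extruder's clamp bar with a spring cotter

### The arm

A 6-joint arm with a two-finger parallel gripper is mounted at the origin on the work surface. World frame = base frame: x ahead of the robot, y to its left, z up, the work surface at z = 0. Lengths are in m, angles in degrees, forces in N, time in s.
With the tool pointing down it reaches from about 0.25 to 0.725 m from the base axis. Payload 9.7 kg.
Tool frame: the origin (TCP) lies between the finger pads; the fingertips stand 11 mm ahead of it and the grasp point (between the pads) lies 8 mm behind it; y points along the fingers, x is the direction in which the jaws open and shut, and the axes are right-handed (so a half turn about y gives the same grasp; the last joint's range is limited). The gripper opens to 85 mm and grips with 20 to 120 N. Pads are 22 mm wide; open, the fingers measure 114 mm over their backs; the gripper's body (76 mm by 85 mm) begins 54 mm behind the grasp point. The pads swing forward as they close: fully open they stand 13 mm farther back than shut.
Start: joints at [-67.781, 4.979, 10.078, 95.1, 0, 90], TCP at [0.208, -0.509, 0.242] pointing down, gripper open.
Joint ranges: [-179.16, 179.16], [-48.56, 103.87], [-65.8, 70.77], [-126.05, 130.52], [-82.76, 87.17], [-180, 180]. Speed limits (degrees/s): [127.2, 127.2, 147.25, 180, 180, 180].

### API

Orientations are given as [roll, pitch, yaw] about the fixed x, y, z axes, in that order (R = Rz(yaw) Ry(pitch) Rx(roll)).
In Python, from workcell import bot, vision gives the robot as it stands. The module is installed in compiled form; this text tells all that it offers.
- The arm moves only by the shell command python3 -m crank 'ROWS' [OPENING] [FORCE]. ROWS is text: rows parted by semicolons, each of 6 numbers parted by spaces: the shift along the tool's x, y, z in m, then the turn, a rotation vector about the tool's x, y, z in rad. A call has 1 to 8 rows; each row is the pose to reach, as a shift and turn from the pose commanded when the call began, along the tool's axes at that moment; what a row does not reach only later rows make up. A row lasts 1/10 s, in which the tool goes at most 50 mm and 8.59 degrees, less where a joint would pass 70% of its speed; a pose out of reach is approached as far as the arm can. A call with a gripper value outside its range is refused whole. OPENING is the gripper's target within -1 to 1 (shut at 1, half-way at 0, fully open at -1), set as the call begins (- or left out, the last holds). The fingers move at their own pace and stop on an object; FORCE is the grip in N (left out, the last holds). Time passes only in rows, so rows that repeat a pose let the fingers close. It gives the time, the measured TCP pose, the force and the opening at its end, in the units of the state.
- bot.get_obs(): the state, without advancing time (a new reading comes with each control period).
- vision.camera(name): name is "scene" or "top" or "wrist"; returns the picture (480x640x3 uint8, red, green, blue); there is no depth.
- vision.get_calibration(name): a dict with "fx", "fy", "cx", "cy" (pixels), "distortion" ([k1, k2, p1, p2, k3] as OpenCV has them; the pictures are not rectified), "rvec" (rotation vector, rad) and "tvec" (3), from world to camera coordinates, as OpenCV has them. Camera axes: x right, y down, z forward; pixel columns grow to the right and rows downward; lengths in m; the calibration is good to about 2 mm. A picture is of the moment at which its call begins: read the wrist's pose just before it. get_calibration takes no time and is no camera call; for the wrist camera it gives the pose at the moment of the call.
- bot.job_done(): hands the job in, once; it reports no verdict.
The state is a dict: "time": time; "q": joint angles; "qd": joint speeds; "joint_efforts": joint torques, N m; "ee_pos": TCP position; "tcp_rot": TCP orientation; "wrist_force": force on the tool from outside, world axes, zero at the start; "torque": the same for the moment, N m; "opening": finger opening in m.
Only numpy, scipy, OpenCV 4.12 (cv2) and the standard library are available. Lean on these libraries where they do the work, as an engineer would, in place of code of your own. Each camera call takes 0.05 s, during which the arm holds its last target. There are 200 camera calls.

### The job

Swing the red clamp bar of the clay extruder down flat over the brass die, then push the straight leg of the orange-tabbed spring cotter through the cross hole of the stud, from the outside towards the barrel, until its bow snaps shut behind the stud and it is fully home, and let go. The stud stands at a different height each day, so feel for it; do it gently, never forcing the cotter against the stud with more than 30 N, and leave everything else on the bench where it is.

Things in the scene. Friction and masses are not known exactly. Their poses are not given: they have to be found in the camera images.
- extruder: clay-extruder head bolted to the bench: grey base 220 x 140 x 12 mm, blue barrel 100 mm across (flange 110), brass die on top 98 mm up. Origin: centre of its underside, z up, x along the clamp bar from the stud end (x = -75 mm, the robot's side) to the hinge end (x = +75 mm). Posts: 24 x 30 mm under the stud, 24 x 50 mm at the hinge
- clamp_bar (a joint): angle of the red clamp bar, rad: 0 shut, flat on its stop; grows as its stud end swings up (to 1.3). Hinge axis along the extruder's y at x = +75 mm, 105 mm up. Bar 36 mm wide, 10 thick, reaching 162 mm from the axis; the last 34 mm are a fork of two 8 mm prongs, 25 mm apart, astride the stud. Stiff hinge: stays where left, shuts by pushing down on the pad (4 to 6 N)
- bar_pad (a point): where to push the clamp bar: middle of its upper face, 105 mm from the hinge axis (moves with the bar)
- stud_foot (a point): fixed point on the stud's axis, level with the shut bar's upper face (110 mm up); axes as extruder. Stud: upright 20 mm round steel pin, level 7.5 mm square cross hole along x, sides of its mouths bevelled 1.5 mm. Its height is set by hand and NOT measured: the hole's axis is 7 to 24 mm above this point; the stud's flat top is always 18 mm above the hole's axis (touch it to know). It does not give
- cotter: spring cotter lying flat on the bench, 60 g. Origin: middle of the underside of its orange tab, 26 (x) x 12 (y) x 36 (z) mm, gripped across y at its upper half. z up; x along the straight leg (6 mm round bar, end bevelled 1 mm); sprung steel bow on the +y side, reaching 19 mm out. A steel shoulder ends at x = 30 mm and stops on the stud 2 mm past the nominal seat
- cotter_seat (a point): point on the leg's axis (x = 42, y = 0, z = 3 mm of the cotter, axes alike) that lies on the stud's axis when home. Push along the extruder's +x: the bow meets the stud about 22 mm short of this seat, is widest 11 mm short, then snaps shut behind it; the push takes 5 to 16 N
- cotter_tip (a point): end of the straight leg (x = 66, y = 0, z = 3 mm of the cotter)
- cotter_bow (a joint): how far the sprung bow is opened, rad: 0 at rest or snapped shut, about 0.13 while it rides over the stud
- saucer_vase: unfired grey flying-saucer vase, 156 mm across, 108 mm tall; not part of the job
- small_vase: small terracotta vase, 84 mm across, 125 mm tall; not part of the job
- spray_bottle: blue spray bottle with yellow head, 72 mm across, 162 mm tall; not part of the job
- glaze_bowl: blue bowl, 120 mm across, 50 mm tall; not part of the job
- spare_die: spare brass die disc, 88 mm across, 8 mm thick; not part of the job
- wrench: steel wrench lying on the bench (origin on its underside); not part of the job
- wood_spatula: wooden potter's spatula lying on the bench (origin on its underside); not part of the job
There are look-alikes about, which are no part of the job. Of the things like the cotter, leave any that is blue; of the rest the smaller one is meant.

How it is judged:
By the outcome, as a careful person would: the job done as asked, in the order asked, and still so for the second after the job is handed in, with the robot touching nothing.
It also fails if it takes over 61 s, if anything falls off the work surface, if the arm or the gripper's body presses on something with over 40 N, if the wrist force passes 120 N, or if a joint passes its speed limit or range.

## Working session

There is one attempt and no reset: what is moved stays moved. The work goes in short steps, Python scripts to look and compute and a shell command to move; the robot and the scene stay as the last step left them, time stands still between calls to the robot, and variables do not carry over. Pictures are saved under pics/ and viewed, about 8 in all and at most 12, crops included, and the job is handed in when it is done.

```bash
mkdir -p pics; python3 - <<'E'
from workcell import bot, vision
import cv2
for n in ("scene","top"):
    im=vision.camera(n); cv2.imwrite(f"pics/{n}0.png",im[:,:,::-1]); 
    c=vision.get_calibration(n); print(n,c)
print(bot.get_obs())
E
```

```text
scene {'fx': 456.7795925874813, 'fy': 456.7795925874813, 'cx': 324.44911702088325, 'cy': 232.0866194324703, 'distortion': array([-0.10548061,  0.        ,  0.        ,  0.        ,  0.        ]), 'rvec': array([ 1.97289884,  1.67415279, -0.59437407]), 'tvec': array([-0.12942878, -0.36470792,  1.51149428])}
top {'fx': 527.858651262773, 'fy': 527.858651262773, 'cx': 320.55246663203405, 'cy': 244.1657955816736, 'distortion': array([-0.01422565,  0.        ,  0.        ,  0.        ,  0.        ]), 'rvec': array([ 2.17999006, -2.13480809,  0.1238391 ]), 'tvec': array([0.05357379, 0.54005337, 1.47950939])}
{'time': 0.1, 'q': array([-6.77805443e+01,  5.00869590e+00,  1.00403883e+01,  9.50976974e+01,
        1.42946157e-03,  8.99998927e+01]), 'qd': array([-0.02859571, -0.03420885,  0.03045669,  0.02470961, -0.01721189,
       -0.0753094 ]), 'joint_efforts': array([ 1.01562036e-03, -5.21561730e+01,  4.65654516e+01,  1.61669520e-02,
       -3.11826682e-06,  1.71657871e-05]), 'ee_pos': array([ 0.20792748, -0.50899851,  0.24165926]), 'tcp_rot': array([-8.99985704e+01,  6.60050027e-02, -6.77804369e+01]), 'wrist_force': array([0.03517874, 0.57072158, 0.24460131]), 'torque': array([-0.04612406, -0.07643428,  0.01228945]), 'opening': 0.08522506649155234}
```

View pics/scene0.png

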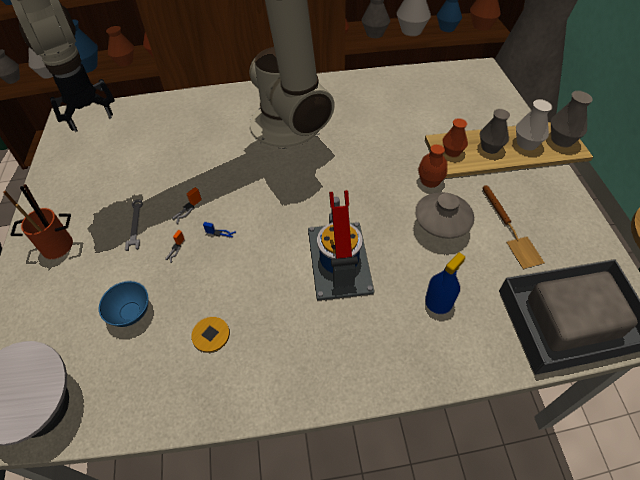

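View pics/top0.png

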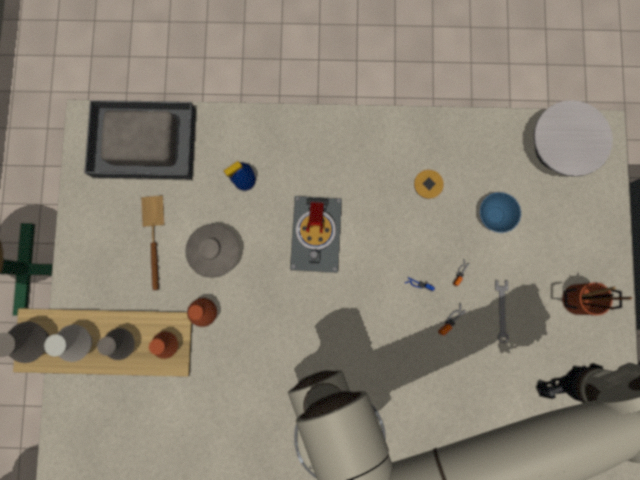

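The scene view shows the extruder at (340,255), bar raised. There are two orange cotters at (178,240) and (193,200), and a blue one at (215,230). In the top view the oranges are at (459,275) and (450,322), and the extruder base spans x 291-341, y 197-271. Next I'll enlarge these.

```bash
python3 - <<'E'
import cv2, numpy as np
t=cv2.imread("pics/top0.png"); s=cv2.imread("pics/scene0.png")
def crop(im,x,y,w,h,W,H): 
    return cv2.resize(im[y:y+h,x:x+w],(W,H),interpolation=cv2.INTER_CUBIC)
a=crop(t,400,250,80,100,400,500)   #x5
b=crop(t,280,185,80,100,400,500)
cv2.imwrite("pics/c1.png",np.hstack([a,b]))
E
```

```text
(no output)
```

View pics/c1.png

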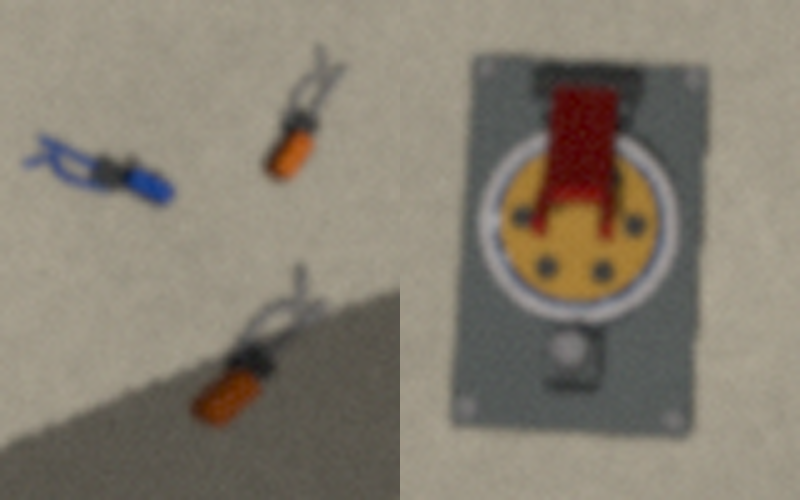

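Left crop: the smaller orange cotter has its tab at (290,155), which is top px (458,281), with its ends pointing up and right. Right crop: base corners at (473,55), (708,65), (692,435) and (452,427), stud post at (573,355) (foreshortened by height). Now I'll compute positions.

```bash
cat > h.py <<'E'
import numpy as np, cv2
from scipy.spatial.transform import Rotation as R
from workcell import bot, vision
def ray(cal,px):
    K=np.array([[cal['fx'],0,cal['cx']],[0,cal['fy'],cal['cy']],[0,0,1]])
    p=cv2.undistortPoints(np.array(px,float).reshape(-1,1,2),K,cal['distortion']).reshape(-1,2)
    Rm=cv2.Rodrigues(cal['rvec'])[0]; C=-Rm.T@cal['tvec']
    return C,(np.c_[p,np.ones(len(p))]@Rm)
def onz(cal,px,z):
    C,d=ray(cal,px); z=np.broadcast_to(z,len(d)); return C+d*((z-C[2])/d[:,2])[:,None]
def proj(cal,P):
    K=np.array([[cal['fx'],0,cal['cx']],[0,cal['fy'],cal['cy']],[0,0,1]])
    return cv2.projectPoints(np.array(P,float).reshape(-1,1,3),cal['rvec'],cal['tvec'],K,cal['distortion'])[0].reshape(-1,2)
def tool():
    o=bot.get_obs(); return o,R.from_euler('xyz',o['tcp_rot'],degrees=True)
def to_tool(target,Rt=None):
    o,Rc=tool(); d=Rc.inv().apply(np.array(target)-o['ee_pos'])
    r=(Rc.inv()*Rt).as_rotvec() if Rt is not None else np.zeros(3)
    print('row',np.round(d,4),np.round(r,3))
E
python3 - <<'E'
from h import *
cal=vision.get_calibration('top')
f=lambda u,v,x0,y0:(x0+(u+.5)/5-.5,y0+(v+.5)/5-.5)
c=[f(u-400,v,280,185) for u,v in [(473,55),(708,65),(692,435),(452,427)]]
P=onz(cal,c,0.012);print(P.round(4))
print([np.linalg.norm(P[i]-P[(i+1)%4]).round(4) for i in range(4)],P.mean(0))
print('stud end dir', (P[2]+P[3]-P[0]-P[1])/2)
print(onz(cal,[f(573-400,348,280,185)],0.13))
q=[f(290,155,400,250),f(300,122,400,250),f(320,48,400,250),f(342,68,400,250)]
print(onz(cal,q,[.036,.006,.003,.003]).round(4))
wc=vision.get_calibration('wrist'); Rm=cv2.Rodrigues(wc['rvec'])[0]; o,Rt=tool()
print('wrist cam',-Rm.T@wc['tvec'],'tool frame',Rt.inv().apply(-Rm.T@wc['tvec']-o['ee_pos']), Rt.inv().apply(Rm).round(2),wc['fx'],wc['cx'],wc['cy'])
E
```

```text
[[0.6833 0.1454 0.012 ]
 [0.6801 0.0073 0.012 ]
 [0.4626 0.013  0.012 ]
 [0.4643 0.1516 0.012 ]]
[np.float64(0.1381), np.float64(0.2176), np.float64(0.1386), np.float64(0.219)] [0.57257917 0.07932993 0.012     ]
stud end dir [-0.21822091  0.00591935  0.        ]
[[0.49975089 0.08067388 0.13      ]]
[[ 0.4425 -0.3257  0.036 ]
 [ 0.4633 -0.3393  0.006 ]
 [ 0.5069 -0.3522  0.003 ]
 [ 0.4955 -0.3648  0.003 ]]
wrist cam [ 0.28480376 -0.47775122  0.37461816] tool frame [-8.79385185e-06 -1.32956904e-01  8.29872592e-02] [[ 1.    0.    0.  ]
 [ 0.   -0.32 -0.95]
 [-0.    0.95 -0.32]] 386.2556953641568 316.03586203119914 242.7664734656004
```

```bash
cat >> h.py <<'E'
EC=np.array([0.5726,0.0793,0]); ER=R.from_euler('z',-1.55,degrees=True)
def ext(p): return EC+ER.apply(np.array(p,float))
TD=R.from_euler('xyz',[-90,0,-91.55],degrees=True)   # tool down, z along extruder x
E
python3 - <<'E'
from h import *
from scipy.optimize import least_squares
obs={'top':[(280+140.5/5-.5,185+235.5/5-.5),(280+207.5/5-.5,185+235.5/5-.5)],'scene':[(332,193),(347,192)]}
cals={n:vision.get_calibration(n) for n in obs}
def pts(th): 
    r=162
    return [ext(np.array([75-r*np.cos(th),s*12.5/1*1.3,105+r*np.sin(th)])/1000) for s in (1,-1)]
def pr(n,th): return proj(cals[n],pts(th))
for th in np.arange(.7,1.31,.1):
    print(round(th,1),pr('top',th).round(1).tolist(),pr('scene',th).round(1).tolist())
print(obs)
print(proj(cals['scene'],[ext([-.075,0,z]) for z in (.110,.135,.152)]),proj(cals['top'],[ext([-.075,0,z]) for z in (.135,.152)]))
print(tool()[0]['ee_pos']); to_tool(ext([.075,0,.34]),TD)
E
```

```text
0.7 [[307.5, 241.3], [320.4, 241.9]] [[344.0, 188.7], [329.8, 190.3]]
0.8 [[307.6, 236.4], [320.6, 237.0]] [[344.9, 188.7], [330.4, 190.2]]
0.9 [[307.8, 231.0], [320.8, 231.6]] [[345.8, 189.3], [331.2, 190.9]]
1.0 [[307.9, 225.2], [321.0, 225.8]] [[346.8, 190.7], [332.0, 192.3]]
1.1 [[308.1, 219.0], [321.3, 219.6]] [[348.0, 192.9], [332.9, 194.6]]
1.2 [[308.4, 212.6], [321.6, 213.3]] [[349.2, 195.9], [333.9, 197.6]]
1.3 [[308.6, 206.1], [321.9, 206.7]] [[350.5, 199.7], [334.9, 201.4]]
{'top': [(307.6, 231.6), (321.0, 231.6)], 'scene': [(332, 193), (347, 192)]}
[[335.25568189 209.44446134]
 [335.25588288 202.72999027]
 [335.25572897 198.02828812]] [[313.90694211 254.79994193]
 [313.80304626 254.15844983]]
[ 0.20792748 -0.50899851  0.24165926]
row [-0.3766 -0.0979  0.6287] [ 0.     0.415 -0.001]
```

The bar angle is about 0.95 rad and the extruder dimensions agree within 2 mm. I'll move in above the hinge side with the gripper shut.

```bash
R='-0.377 -0.098 0.629 0 0.415 0'; python3 -m crank '-0.377 -0.098 0.629 0 0.415 0;-0.377 -0.098 0.629 0 0.415 0;-0.377 -0.098 0.629 0 0.415 0;-0.377 -0.098 0.629 0 0.415 0;-0.377 -0.098 0.629 0 0.415 0;-0.377 -0.098 0.629 0 0.415 0;-0.377 -0.098 0.629 0 0.415 0;-0.377 -0.098 0.629 0 0.415 0' 1 40
python3 -c "
from h import *
to_tool(ext([.075,0,.34]),TD)"
```

```text
time: 0.9
ee_pos: [0.4422, -0.196, 0.2944]
tcp_rot: [-90.0, -0.0, -91.6]
wrist_force: [0.9, -1.5, 0.3]
opening: -0.0002
row [-0.2788 -0.0456  0.1979] [-0. -0.  0.]
```

```bash
python3 -m crank '-0.279 -0.046 0.198 0 0 0;-0.279 -0.046 0.198 0 0 0;-0.279 -0.046 0.198 0 0 0;-0.279 -0.046 0.198 0 0 0;-0.279 -0.046 0.198 0 0 0;-0.279 -0.046 0.198 0 0 0;-0.279 -0.046 0.198 0 0 0;-0.279 -0.046 0.198 0 0 0'
python3 -c "
from h import *
to_tool(ext([.06,0,.205]),TD); to_tool(ext([.045,0,.201]),TD)"
```

```text
time: 1.7
ee_pos: [0.6499, 0.0367, 0.3388]
tcp_rot: [-90.2, 1.7, -87.4]
wrist_force: [-0.2, -0.3, 0.0]
opening: 0.0
row [-0.0377  0.135  -0.0151] [ 0.004  0.072 -0.029]
row [-0.0387  0.139  -0.0301] [ 0.004  0.072 -0.029]
```

```bash
python3 -m crank '0 0 0 0 0 0;0 0 0 0 0 0;0 0 0 0 0 0'
python3 -c "
from h import *
to_tool(ext([.06,0,.205]),TD); to_tool(ext([.045,0,.201]),TD)"
```

```text
time: 2.0
ee_pos: [0.6478, 0.0348, 0.3404]
tcp_rot: [-90.1, 1.6, -87.6]
wrist_force: [0.2, 0.2, 1.0]
opening: 0.0
row [-0.0396  0.1367 -0.0132] [ 0.002  0.07  -0.029]
row [-0.0405  0.1407 -0.0282] [ 0.002  0.07  -0.029]
```

```bash
python3 -m crank '-0.04 0.03 0.0 0.002 0.07 -0.029;-0.04 0.06 0.0 0.002 0.07 -0.029;-0.04 0.1 -0.008 0.002 0.07 -0.029;-0.04 0.137 -0.013 0.002 0.07 -0.029;-0.04 0.137 -0.013 0.002 0.07 -0.029;-0.04 0.137 -0.013 0.002 0.07 -0.029'
python3 - <<'E'
from h import *
im=vision.camera('scene')
cv2.imwrite('pics/s1.png',cv2.resize(im[130:310,240:440,::-1],(800,720)[:2] and (660,594),interpolation=cv2.INTER_CUBIC))
for th in (.9,.7,.5,.3,.15,0,-.03):
    x=75-105*np.cos(th)+5*np.sin(th)+11; z=105+105*np.sin(th)+5*np.cos(th)+11
    print(th); to_tool(ext([x/1000,0,z/1000]),TD)
E
```

```text
time: 2.6
ee_pos: [0.6342, 0.0375, 0.2043]
tcp_rot: [-90.1, 1.8, -87.3]
wrist_force: [0.1, -0.1, 0.6]
opening: -0.0001
0.9
row [-0.0427  0.006  -0.036 ] [ 0.001  0.074 -0.031]
0.7
row [-0.0434  0.0199 -0.0516] [ 0.001  0.074 -0.031]
0.5
row [-0.0438  0.0367 -0.0643] [ 0.001  0.074 -0.031]
0.3
row [-0.0439  0.0556 -0.0733] [ 0.001  0.074 -0.031]
0.15
row [-0.0438  0.0708 -0.0776] [ 0.001  0.074 -0.031]
0
row [-0.0434  0.0864 -0.0795] [ 0.001  0.074 -0.031]
-0.03
row [-0.0433  0.0896 -0.0796] [ 0.001  0.074 -0.031]
```

View pics/s1.png

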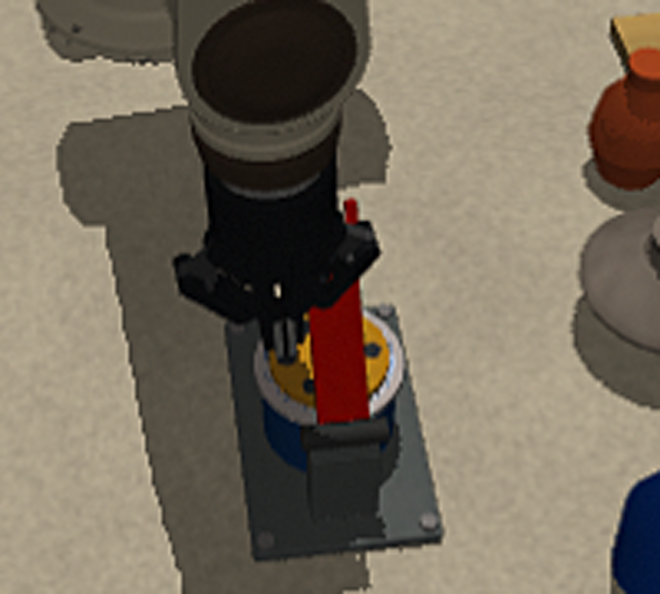

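The gripper is 40 mm short in y, with its fingers beside the bar at (287,340). The arm stopped short of the pose, so I'll check the joint angles.

```bash
python3 - <<'E'
from h import *
o=bot.get_obs(); print(o['q'].round(2),o['wrist_force'],o['torque'], np.hypot(*o['ee_pos'][:2]))
E
```

```text
[  2.62  16.56  19.38  92.81   1.76 179.94] [-0.61493763 -0.29150459  0.58114961] [-0.0305239  -0.03241085  0.004261  ] 0.6362581937667801
```

Joint 6 is at its 180° limit, so I'll use the half-turned equivalent (yaw +88.45). That also puts the camera on the robot's side.

```bash
sed -i 's/-91.55\]/88.45]/' h.py; python3 -c "
from h import *
to_tool(ext([.06,0,.33]),TD)"
python3 -m crank '0 -0.05 0 0 0 0;0 -0.1 0 0 0 0;0 -0.13 0 0 -0.14 0;0 -0.13 0 0 -0.29 0;0 -0.13 0 0 -0.44 0;0 -0.13 0 0 -0.59 0;0 -0.13 0 0 -0.74 0;0 -0.13 0 0 -0.89 0'
python3 -c "
from h import *
to_tool(ext([.06,0,.33]),TD)"
```

```text
row [-0.044  -0.1227 -0.0007] [-4.700e-02 -3.067e+00 -1.000e-03]
time: 3.45
ee_pos: [0.6359, 0.0335, 0.3372]
tcp_rot: [-88.5, 1.0, -36.0]
wrist_force: [-0.0, 1.1, 0.6]
opening: 0.0001
row [-0.0285  0.0086  0.0336] [-0.033 -2.171  0.018]
```

```bash
python3 -m crank '0 0 0 0 -0.15 0;0 0 0 0 -0.3 0;0 0 0 0 -0.45 0;0 0 0 0 -0.6 0;0 0 0 0 -0.75 0;0 0 0 0 -0.9 0;0 0 0 0 -1.05 0;0 0 0 0 -1.19 0'
python3 -c "
from h import *
to_tool(ext([.06,0,.33]),TD)"
```

```text
time: 4.25
ee_pos: [0.6359, 0.0335, 0.3372]
tcp_rot: [-88.6, -1.0, 32.2]
wrist_force: [0.2, -0.4, -0.0]
opening: 0.0
row [0.0206 0.0085 0.039 ] [-0.015 -0.982  0.029]
```

```bash
python3 -m crank '0.021 0.0085 0.039 -0.015 -0.982 0.029;0.021 0.0085 0.039 -0.015 -0.982 0.029;0.021 0.0085 0.039 -0.015 -0.982 0.029;0.021 0.0085 0.039 -0.015 -0.982 0.029;0.021 0.0085 0.039 -0.015 -0.982 0.029;0.021 0.0085 0.039 -0.015 -0.982 0.029;0.021 0.0085 0.039 -0.015 -0.982 0.029;0.021 0.0085 0.039 -0.015 -0.982 0.029'
python3 - <<'E'
from h import *
print(bot.get_obs()['q'].round(1))
to_tool(ext([.06,0,.205]),TD)
for th in (.9,.7,.5,.3,.15,0,-.03):
    x=75-105*np.cos(th)+5*np.sin(th)+11; z=105+105*np.sin(th)+5*np.cos(th)+11
    print(th); to_tool(ext([x/1000,0,z/1000]),TD)
E
```

```text
time: 5.05
ee_pos: [0.6332, 0.0781, 0.3298]
tcp_rot: [-90.0, 0.0, 88.2]
wrist_force: [0.5, 0.4, 0.1]
opening: -0.0002
[  7.   22.   40.5 108.5  -0.    8.8]
row [-0.0004  0.1248  0.0005] [-0.    -0.004 -0.   ]
0.9
row [-0.0005  0.1285  0.0359] [-0.    -0.004 -0.   ]
0.7
row [-0.0006  0.1424  0.0516] [-0.    -0.004 -0.   ]
0.5
row [-0.0007  0.1591  0.0643] [-0.    -0.004 -0.   ]
0.3
row [-0.0007  0.178   0.0734] [-0.    -0.004 -0.   ]
0.15
row [-0.0007  0.1932  0.0776] [-0.    -0.004 -0.   ]
0
row [-0.0007  0.2088  0.0795] [-0.    -0.004 -0.   ]
-0.03
row [-0.0007  0.212   0.0796] [-0.    -0.004 -0.   ]
```

```bash
python3 -m crank '0 0.04 0 0 0 0;0 0.08 0 0 0 0;0 0.11 0 0 0 0;0 0.125 0.005 0 0 0;0 0.126 0.02 0 0 0;0 0.1285 0.036 0 0 0;0 0.135 0.044 0 0 0;0 0.142 0.052 0 0 0'
python3 -m crank '0 0.008 0.006 0 0 0;0 0.017 0.013 0 0 0;0 0.026 0.018 0 0 0;0 0.036 0.022 0 0 0;0 0.044 0.024 0 0 0;0 0.051 0.026 0 0 0'
python3 - <<'E'
from h import *
to_tool(ext([-.020,0,.121]),TD)
E
```

```text
time: 5.85
ee_pos: [0.5812, 0.0796, 0.188]
tcp_rot: [-90.0, 0.0, 87.9]
wrist_force: [4.6, 0.8, 1.0]
opening: 0.0005
time: 6.45
ee_pos: [0.5544, 0.0805, 0.1347]
tcp_rot: [-89.8, 0.0, 88.1]
wrist_force: [1.4, 1.5, 2.1]
opening: -0.0001
row [-0.0007  0.0137  0.0018] [-0.003 -0.007 -0.   ]
```

```bash
python3 -m crank '0 0.004 0.001 0 0 0;0 0.008 0.002 0 0 0;0 0.011 0.002 0 0 0;0 0.013 0.002 0 0 0;0 0.014 0.002 0 0 0;0 0.0145 0.002 0 0 0;0 0.0145 0.002 0 0 0'
python3 -c "
from h import *
o=bot.get_obs();print(o['ee_pos'].round(4),o['wrist_force'])"
```

```text
time: 7.15
ee_pos: [0.5519, 0.0804, 0.121]
tcp_rot: [-89.8, 0.0, 88.1]
wrist_force: [-3.1, 0.2, 7.7]
opening: -0.0003
[0.5519 0.0804 0.121 ] [-3.11455546  0.16445417  7.73010418]
```

```bash
python3 -m crank '0 0.0005 0 0 0 0;0 0.001 0 0 0 0;0 0.001 0 0 0 0'; python3 -m crank '0 0.0005 0 0 0 0;0 0.001 0 0 0 0;0 0.001 0 0 0 0'
python3 -c "
from h import *
o=bot.get_obs();print(o['ee_pos'].round(4),o['wrist_force'])"
```

```text
time: 7.45
ee_pos: [0.552, 0.0804, 0.121]
tcp_rot: [-89.8, 0.0, 88.1]
wrist_force: [-6.0, -0.7, 13.9]
opening: 0.0001
time: 7.75
ee_pos: [0.552, 0.0804, 0.1209]
tcp_rot: [-89.9, 0.0, 88.1]
wrist_force: [-9.2, -0.0, 20.6]
opening: -0.0003
[0.552  0.0804 0.1209] [-9.21065503e+00 -8.60559738e-03  2.05704538e+01]
```

The bar is firmly on its stop: the tip measures 0.110, as expected. I'll lift and go above the stud.

```bash
python3 -c "
from h import *
to_tool(ext([-.075,0,.175]),TD)"; python3 -m crank '0 -0.03 0 0 0 0;0 -0.058 0 0 0 0;0 -0.058 0.03 0 0 0;0 -0.057 0.053 0 0.006 0;0 -0.057 0.053 0 0.006 0;0 -0.057 0.053 0 0.006 0'
python3 - <<'E'
from h import *
im=vision.camera('wrist'); cal=vision.get_calibration('wrist')
cv2.imwrite('pics/w1.png',im[:,:,::-1])
print(proj(cal,[ext([-.075,0,.145]),ext([-.075,0,.110]),ext([.03,0,.11])]))
to_tool(ext([-.075,0,.162]),TD)
E
```

```text
row [-0.0009 -0.054   0.0545] [-0.002 -0.006 -0.   ]
time: 8.35
ee_pos: [0.4993, 0.0822, 0.1754]
tcp_rot: [-89.8, 0.1, 87.8]
wrist_force: [0.8, -0.5, 0.4]
opening: -0.0
[[313.73654006 293.96553907]
 [314.15310446 265.98075177]
 [316.22075591 417.30620459]]
row [-0.0009  0.0133  0.0019] [-0.004 -0.012 -0.001]
```

View pics/w1.png

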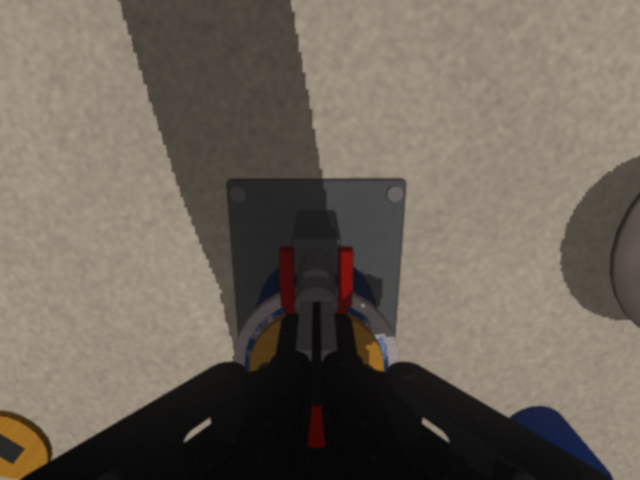

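Wrist view: the fork (prongs at u 287 and 346) straddles the stud (u≈316, v≈290), so the bar is flat and the fingers are over the stud. I'll refine yaw and lateral offset from the base edge, then feel for the stud.

```bash
python3 - <<'E'
from h import *
im=cv2.imread('pics/w1.png'); g=cv2.GaussianBlur(im,(0,0),1).astype(float).sum(2)
cal=vision.get_calibration('wrist')
def sub(p):
    d=np.abs(np.diff(p)); i=d.argmax(); 
    w=d[max(i-2,0):i+3]; return max(i-2,0)+(np.arange(len(w))*w).sum()/w.sum()+.5
us=[u for u in range(340,392,2)]; E=[(u,165+sub(g[165:195,u])) for u in us]
L=[(215+sub(g[v,215:250]),v) for v in range(215,300,4)]; Rr=[(385+sub(g[v,385:420]),v) for v in range(195,300,4)]
PL=[(270+sub(g[v,272:284])+2,v) for v in range(252,300,3)]; PR=[(346+sub(g[v,346:362]),v) for v in range(252,300,3)]
for n,pts,z in (('front',E,0.0),('L',L,.012),('R',Rr,.012),('prongL',PL,.11),('prongR',PR,.11)):
    P=onz(cal,pts,z); Q=ER.inv().apply(P-EC)[:,:2]*1000
    ax=0 if n=='front' else 1
    s=np.polyfit(Q[:,1-ax],Q[:,ax],1); r=Q[:,ax]-np.polyval(s,Q[:,1-ax])
    print(n,'slope deg',np.degrees(np.arctan(s[0])).round(2),'median',np.median(Q,0).round(1),'res',np.abs(r).max().round(2))
E
```

```text
front slope deg 0.3 median [-106.3   40.4] res 0.1
L slope deg -12.63 median [-44.2 -69. ] res 6.67
R slope deg -0.55 median [-51.4  70.3] res 0.26
prongL slope deg -2.43 median [-70.1 -19.8] res 2.44
prongR slope deg -1.31 median [-69.7  21.4] res 2.37
```

```bash
python3 -m crank '-0.001 0.006 0 0 -0.006 0;-0.001 0.010 0 0 -0.01 0;-0.001 0.0125 0 0 -0.01 0;-0.001 0.0125 0 0 -0.01 0'; python3 -m crank '0 0.001 0 0 0 0;0 0.002 0 0 0 0;0 0.002 0 0 0 0'; python3 -m crank '0 0.001 0 0 0 0;0 0.002 0 0 0 0;0 0.002 0 0 0 0'; 
```

```text
time: 8.8
ee_pos: [0.4993, 0.0811, 0.1626]
tcp_rot: [-89.8, 0.1, 88.3]
wrist_force: [-0.4, -0.8, 2.5]
opening: 0.0001
time: 9.1
ee_pos: [0.4994, 0.0811, 0.1625]
tcp_rot: [-89.9, 0.0, 88.3]
wrist_force: [-5.4, -2.0, 14.5]
opening: 0.0002
time: 9.4
ee_pos: [0.4994, 0.0811, 0.1624]
tcp_rot: [-90.0, 0.0, 88.3]
wrist_force: [-10.5, -1.7, 28.4]
opening: 0.0
```

The stud top is at TCP z 0.1625, so the top is 0.1515 and the hole axis 0.1335 (23.5 mm above the foot, within range). The base edges give an extruder yaw of about -1.95°. Now I'll open the gripper and go to the cotter.

```bash
sed -i "s/-1.55,/-1.9,/; s/88.45\]/88.1]/" h.py; python3 -m crank '0 -0.035 0.01 0 0 0;0 -0.075 0.02 0 0 0;0 -0.075 0.03 0 0 0' -1 
python3 -c "
from h import *
to_tool([.452,-.331,.2],R.from_euler('xyz',[-90,0,60],degrees=True))"
```

```text
time: 9.7
ee_pos: [0.4706, 0.0823, 0.2387]
tcp_rot: [-90.1, -0.0, 88.4]
wrist_force: [-0.3, 0.1, 0.9]
opening: 0.0429
row [-0.4137  0.0384  0.0068] [0.002 0.495 0.001]
```

```bash
python3 -m crank '-0.414 0.038 0.007 0 0.495 0;-0.414 0.038 0.007 0 0.495 0;-0.414 0.038 0.007 0 0.495 0;-0.414 0.038 0.007 0 0.495 0;-0.414 0.038 0.007 0 0.495 0;-0.414 0.038 0.007 0 0.495 0;-0.414 0.038 0.007 0 0.495 0;-0.414 0.038 0.007 0 0.495 0'; python3 -c "
from h import *
to_tool([.452,-.331,.2],R.from_euler('xyz',[-90,0,60],degrees=True))"
```

```text
time: 10.5
ee_pos: [0.4506, -0.3179, 0.1969]
tcp_rot: [-89.8, 0.1, 60.0]
wrist_force: [2.3, 1.1, -0.1]
opening: 0.0854
row [-0.0106 -0.0031 -0.0078] [-0.004 -0.    -0.002]
```

```bash
python3 -m crank '0 0 0 0 0 0;0 0 0 0 0 0;0 0 0 0 0 0'; python3 - <<'E'
from h import *
np.save('wcal.npy',np.array([vision.get_calibration('wrist')],dtype=object))
im=vision.camera('wrist'); cv2.imwrite('pics/w2.png',im[:,:,::-1])
o,_=tool();print(o['ee_pos'],o['tcp_rot'])
cv2.imwrite('pics/w2c.png',cv2.resize(im[150:400,190:450,::-1],None,fx=2.4,fy=2.4,interpolation=cv2.INTER_CUBIC))
E
```

```text
time: 10.8
ee_pos: [0.4512, -0.3152, 0.1974]
tcp_rot: [-89.8, 0.1, 60.0]
wrist_force: [0.4, 0.6, -0.2]
opening: 0.0856
[ 0.45138636 -0.31487404  0.19774844] [-89.81712314   0.13997499  60.05998663]
```

View pics/w2c.png

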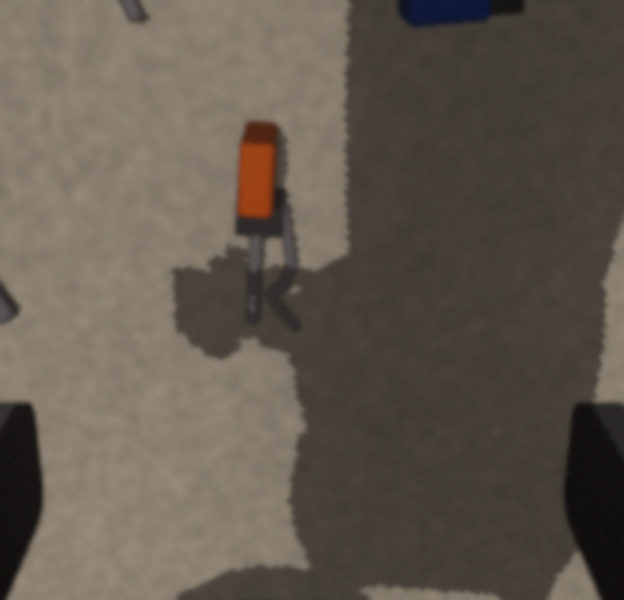

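Crop: the cotter has its tab top corners at (243,142), (277,142), (274,218) and (237,217). The straight leg runs from (256,240) to its tip at (252,320), with the bow on the right (+y), so its orientation is as described.

```bash
python3 - <<'E'
from h import *
cal=np.load('wcal.npy',allow_pickle=True)[0]
f=lambda p:[(190+(u+.5)/2.4-.5,150+(v+.5)/2.4-.5) for u,v in p]
T=onz(cal,f([(243,142),(277,142),(274,218),(237,217)]),.036); L=onz(cal,f([(256,240),(252,322)]),.003)
print((T*1000).round(1),(L*1000).round(1))
print('sizes',[np.linalg.norm(T[i]-T[(i+1)%4]).round(4) for i in range(4)])
c=T.mean(0); x=(T[2]+T[3]-T[0]-T[1])/2; print('c',c,'yaw tab',np.degrees(np.arctan2(x[1],x[0])))
d=L[1]-c; print('tip-c',np.linalg.norm(d[:2]),np.degrees(np.arctan2(d[1],d[0])), 'leg yaw',np.degrees(np.arctan2(*(L[1]-L[0])[[1,0]])))
yaw=np.arctan2(d[1],d[0]); 
to_tool([c[0],c[1],.0190],R.from_euler('xyz',[-90,0,90+np.degrees(yaw)],degrees=True))
E
```

```text
[[ 431.4 -326.6   36. ]
 [ 437.  -317.    36. ]
 [ 458.9 -331.1   36. ]
 [ 452.4 -341.7   36. ]] [[ 471.8 -347.8    3. ]
 [ 499.9 -366.4    3. ]]
sizes [np.float64(0.0111), np.float64(0.0261), np.float64(0.0124), np.float64(0.0258)]
c [ 0.4449409  -0.32910002  0.036     ] yaw tab -34.118550431003165
tip-c 0.06643657958054067 -34.1613112459203 leg yaw -33.5251099099228
row [-0.0151  0.1788 -0.0021] [-0.003  0.074 -0.003]
```

Measured sizes are 12 x 26 mm and tip distance 66.4 mm, matching the description; yaw is -34.1°. Next is the descent with the gripper half-open.

```bash
python3 -m crank '-0.015 0.04 -0.002 -0.003 0.074 -0.003;-0.015 0.08 -0.002 -0.003 0.074 -0.003;-0.015 0.11 -0.002 -0.003 0.074 -0.003;-0.015 0.135 -0.002 -0.003 0.074 -0.003;-0.015 0.155 -0.002 -0.003 0.074 -0.003;-0.015 0.17 -0.002 -0.003 0.074 -0.003;-0.015 0.179 -0.002 -0.003 0.074 -0.003;-0.015 0.179 -0.002 -0.003 0.074 -0.003' 0
python3 - <<'E'
from h import *
to_tool([.44494,-.3291,.0190],R.from_euler('xyz',[-90,0,55.9],degrees=True))
E
```

```text
time: 11.65
ee_pos: [0.4445, -0.3292, 0.0181]
tcp_rot: [-89.9, -0.0, 55.8]
wrist_force: [-0.6, 0.4, -0.2]
opening: 0.0428
row [ 0.0003 -0.0009 -0.0003] [-0.001 -0.002  0.   ]
```

```bash
python3 -m crank '0 -0.001 0 0 0 0;0 -0.001 0 0 0 0;0 -0.001 0 0 0 0;0 -0.001 0 0 0 0;0 -0.001 0 0 0 0;0 -0.001 0 0 0 0' 1 90;  python3 -m crank '0 0 0 0 0 0;0 0 0 0 0 0'
python3 - <<'E'
from h import *
o,Rt=tool();print(o['ee_pos'].round(4),o['tcp_rot'].round(2),o['wrist_force'].round(1),o['opening'])
E
```

```text
time: 12.25
ee_pos: [0.4454, -0.3305, 0.0213]
tcp_rot: [-90.1, -0.0, 55.7]
wrist_force: [-0.8, 0.6, 6.6]
opening: 0.0104
time: 12.45
ee_pos: [0.4454, -0.3305, 0.0213]
tcp_rot: [-90.1, -0.0, 55.7]
wrist_force: [0.1, 1.9, 6.3]
opening: 0.0104
[ 0.4454 -0.3305  0.0213] [-9.014e+01 -2.000e-02  5.575e+01] [0.1 1.9 6.3] 0.01043929494588204
```

```bash
python3 -m crank '0 -0.01 0 0 0 0;0 -0.05 0 0 0 0;0 -0.09 0 0 0 0;0 -0.13 0 0 0 0;0 -0.145 0 0 0 0;0 -0.145 0 0 0 0'
python3 - <<'E'
from h import *
o=bot.get_obs();print(o['opening'],o['ee_pos'],o['wrist_force'],o['torque'])
to_tool(ext([-.175,0,.1518]),TD)
im=vision.camera('scene'); t=vision.camera('top')
p=proj(vision.get_calibration('scene'),o['ee_pos'])[0].astype(int); q=proj(vision.get_calibration('top'),o['ee_pos'])[0].astype(int); w=vision.camera('wrist')
c=lambda m,p,s:cv2.resize(m[max(p[1]-s,0):p[1]+s,max(p[0]-s,0):p[0]+s,::-1],(400,400),interpolation=cv2.INTER_CUBIC)
cv2.imwrite('pics/g1.png',np.hstack([c(im,p,40),c(w,(316,330),100)]))
E
```

```text
time: 13.05
ee_pos: [0.4456, -0.3307, 0.1677]
tcp_rot: [-90.3, -0.0, 55.7]
wrist_force: [-0.2, -0.8, -0.8]
opening: 0.0106
0.010632007202032957 [ 0.44556133 -0.33072159  0.16774852] [-0.16803662 -0.76084649 -0.79878822] [ 0.0114572  -0.00563666  0.02278601]
row [0.3168 0.0147 0.2737] [ 0.005 -0.565 -0.001]
```

View pics/g1.png

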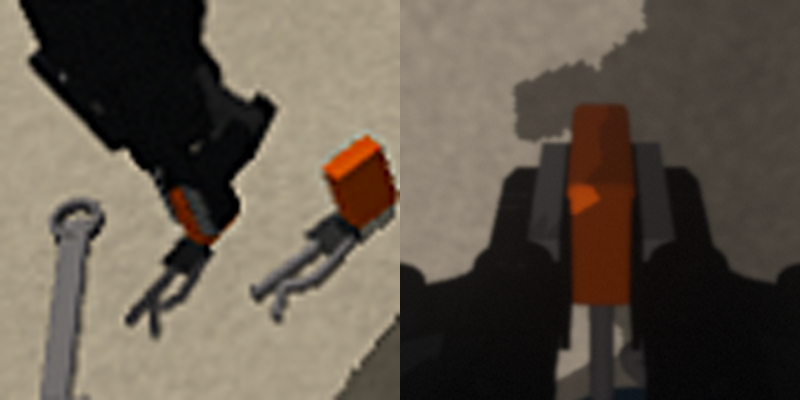

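The cotter is held squarely: tab centred between the pads, leg pointing straight ahead (right crop, u≈600), bow on +y. I'll move to the approach pose, short of the stud.

```bash
python3 -m crank '0.317 0.0 0.274 0.005 -0.565 0;0.317 0.0 0.274 0.005 -0.565 0;0.317 0.0 0.274 0.005 -0.565 0;0.317 0.0 0.274 0.005 -0.565 0;0.317 0.0 0.274 0.005 -0.565 0;0.317 0.0 0.274 0.005 -0.565 0;0.317 0.0 0.274 0.005 -0.565 0;0.317 0.0 0.274 0.005 -0.565 0'; python3 -m crank '0 0 0 0 0 0;0 0 0 0 0 0;0 0 0 0 0 0'
python3 - <<'E'
from h import *
o=bot.get_obs();print(o['opening'],o['ee_pos'],o['tcp_rot'])
to_tool(ext([-.175,0,.1518]),TD)
E
```

```text
time: 14.0
ee_pos: [0.3973, 0.069, 0.1631]
tcp_rot: [-89.6, -0.1, 88.1]
wrist_force: [1.2, -0.8, -0.2]
opening: 0.0102
time: 14.3
ee_pos: [0.3984, 0.0667, 0.1638]
tcp_rot: [-89.6, -0.1, 88.1]
wrist_force: [0.2, -0.1, -0.2]
opening: 0.0102
0.010178694002567056 [0.39839785 0.0667112  0.16376888] [-8.96328596e+01 -5.43915346e-02  8.80960688e+01]
row [0.0183 0.012  0.0012] [-0.006 -0.     0.001]
```

```bash
python3 -m crank '0.018 0.012 0.001 -0.006 0 0.001;0.018 0.012 0.001 -0.006 0 0.001;0.018 0.012 0.001 -0.006 0 0.001;0.018 0.012 0.001 -0.006 0 0.001'
python3 - <<'E'
from h import *
o=bot.get_obs();print(o['opening'],o['ee_pos'],o['tcp_rot'],o['wrist_force'])
to_tool(ext([-.175,0.0003,.1518]),TD)
im=vision.camera('wrist');cv2.imwrite('pics/w3.png',cv2.resize(im[230:430,216:416,::-1],(600,600),interpolation=cv2.INTER_CUBIC))
E
```

```text
time: 14.7
ee_pos: [0.3985, 0.0844, 0.1531]
tcp_rot: [-90.1, -0.0, 88.0]
wrist_force: [-0.6, -0.4, -0.6]
opening: 0.0101
0.010052083434769182 [0.398487   0.08435375 0.15307889] [-9.00761859e+01 -2.41963738e-02  8.80322459e+01] [-0.55086512 -0.3519625  -0.59484648]
row [0.001  0.0013 0.0008] [ 0.001 -0.001  0.   ]
```

View pics/w3.png

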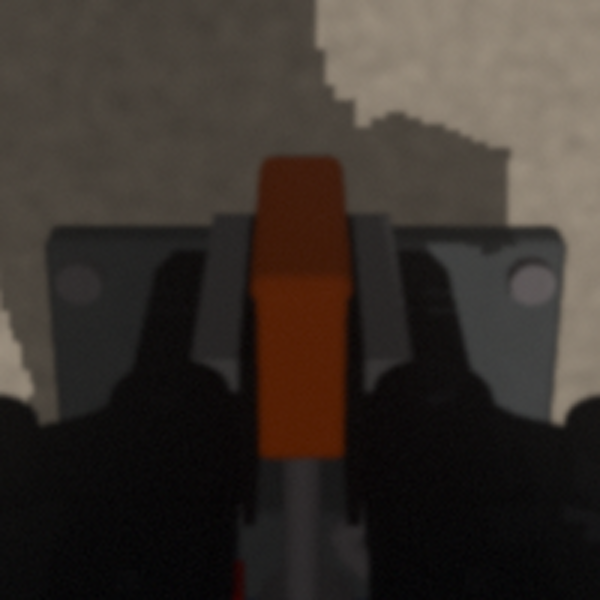

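View: the base (47–566, centre 306) is square to the tool and the leg is about 1 mm left of centre, agreeing with the computed correction. Applying it and advancing.

```bash
python3 -m crank '0.001 0.0013 0 0.001 -0.001 0;0.001 0.0013 -0.004 0.001 -0.001 0;0.001 0.0013 -0.01 0.001 -0.001 0;0.001 0.0013 -0.015 0.001 -0.001 0;0.001 0.0013 -0.018 0.001 -0.001 0;0.001 0.0013 -0.018 0.001 -0.001 0;0.001 0.0013 -0.018 0.001 -0.001 0'
python3 - <<'E'
from h import *
o=bot.get_obs();print(o['ee_pos'].round(4),o['tcp_rot'].round(2),o['wrist_force'].round(1))
to_tool(ext([-.145,0.0003,.1518]),TD)
E
```

```text
time: 15.45
ee_pos: [0.4163, 0.0858, 0.1515]
tcp_rot: [-90.0, -0.0, 88.2]
wrist_force: [-0.5, -0.7, -0.7]
opening: 0.0105
[0.4163 0.0858 0.1515] [-9.000e+01 -3.000e-02  8.818e+01] [-0.5 -0.7 -0.7]
row [-0.0011 -0.0003 -0.0115] [-0.     0.001  0.001]
```

```bash
python3 -m crank '-0.0007 0 -0.002 0 0 0;-0.0007 0 -0.004 0 0 0;-0.0007 0 -0.006 0 0 0;-0.0007 0 -0.006 0 0 0'
python3 -m crank '0 0 -0.001 0 0 0;0 0 -0.002 0 0 0'
python3 -m crank '0 0 -0.001 0 0 0;0 0 -0.002 0 0 0'
```

```text
time: 15.85
ee_pos: [0.4225, 0.0849, 0.1516]
tcp_rot: [-90.0, -0.0, 88.2]
wrist_force: [0.0, 1.0, -0.7]
opening: 0.0102
time: 16.05
ee_pos: [0.4243, 0.0849, 0.1516]
tcp_rot: [-90.0, -0.0, 88.2]
wrist_force: [0.1, -0.1, -0.7]
opening: 0.0103
time: 16.25
ee_pos: [0.4264, 0.0848, 0.1516]
tcp_rot: [-90.0, -0.0, 88.2]
wrist_force: [-1.0, 0.3, -0.9]
opening: 0.0102
```

```bash
python3 -m crank '0 0 -0.001 0 0 0;0 0 -0.002 0 0 0'
python3 -m crank '0 0 -0.001 0 0 0;0 0 -0.002 0 0 0'
python3 -m crank '0 0 -0.001 0 0 0;0 0 -0.002 0 0 0'
```

```text
time: 16.45
ee_pos: [0.4284, 0.0847, 0.1516]
tcp_rot: [-90.0, -0.0, 88.2]
wrist_force: [0.2, 0.3, -0.7]
opening: 0.0105
time: 16.65
ee_pos: [0.4304, 0.0847, 0.1516]
tcp_rot: [-90.0, -0.0, 88.2]
wrist_force: [0.3, -0.3, -0.5]
opening: 0.0105
time: 16.85
ee_pos: [0.4323, 0.0846, 0.1516]
tcp_rot: [-90.0, -0.0, 88.2]
wrist_force: [-0.3, 1.1, -1.2]
opening: 0.0104
```

The tip is about 8 mm past the outer face with no force, so it's in the hole. Continuing to where the bow should meet the stud.

```bash
for i in 1 ; do python3 -m crank '0 0 -0.001 0 0 0;0 0 -0.002 0 0 0;0 0 -0.003 0 0 0'; done
python3 -m crank '0 0 -0.001 0 0 0;0 0 -0.002 0 0 0'
python3 -m crank '0 0 -0.001 0 0 0;0 0 -0.002 0 0 0'
python3 -m crank '0 0 -0.001 0 0 0;0 0 -0.002 0 0 0'
```

```text
time: 17.15
ee_pos: [0.4354, 0.0845, 0.1516]
tcp_rot: [-90.0, -0.0, 88.2]
wrist_force: [0.1, 0.3, -0.6]
opening: 0.0107
time: 17.35
ee_pos: [0.4368, 0.0846, 0.1515]
tcp_rot: [-89.9, -0.1, 88.2]
wrist_force: [-5.7, 0.9, 0.4]
opening: 0.0102
time: 17.55
ee_pos: [0.4385, 0.0847, 0.1512]
tcp_rot: [-89.9, -0.1, 88.2]
wrist_force: [-4.8, 2.8, -0.1]
opening: 0.0102
time: 17.75
ee_pos: [0.4402, 0.0846, 0.1511]
tcp_rot: [-89.9, -0.1, 88.2]
wrist_force: [-5.9, 1.9, -0.9]
opening: 0.0102
```

The bow met the stud at x≈0.436, so the seat is at about 0.458. Forces are low (5–6 N).

```bash
python3 -m crank '0 0 -0.001 0 0 0;0 0 -0.002 0 0 0'
python3 -m crank '0 0 -0.001 0 0 0;0 0 -0.002 0 0 0'
python3 -m crank '0 0 -0.001 0 0 0;0 0 -0.002 0 0 0'
python3 -m crank '0 0 -0.001 0 0 0;0 0 -0.002 0 0 0'
```

```text
time: 17.95
ee_pos: [0.442, 0.0846, 0.1511]
tcp_rot: [-89.8, -0.1, 88.2]
wrist_force: [-8.4, 3.4, 0.6]
opening: 0.0102
time: 18.15
ee_pos: [0.4438, 0.0845, 0.1511]
tcp_rot: [-89.8, -0.1, 88.2]
wrist_force: [-10.8, 2.8, 1.6]
opening: 0.01
time: 18.35
ee_pos: [0.4463, 0.0845, 0.1512]
tcp_rot: [-89.9, -0.1, 88.2]
wrist_force: [-3.6, 1.8, -0.4]
opening: 0.0101
time: 18.55
ee_pos: [0.4487, 0.0844, 0.1514]
tcp_rot: [-89.9, -0.1, 88.2]
wrist_force: [-3.6, 2.8, -0.8]
opening: 0.0104
```

```bash
python3 -m crank '0 0 -0.001 0 0 0;0 0 -0.002 0 0 0'
python3 -m crank '0 0 -0.001 0 0 0;0 0 -0.002 0 0 0'
python3 -m crank '0 0 -0.001 0 0 0;0 0 -0.002 0 0 0'
python3 -m crank '0 0 -0.001 0 0 0;0 0 -0.002 0 0 0'
```

```text
time: 18.75
ee_pos: [0.4513, 0.0843, 0.1516]
tcp_rot: [-90.0, -0.1, 88.2]
wrist_force: [-1.4, 3.3, 0.5]
opening: 0.0102
time: 18.95
ee_pos: [0.4536, 0.0842, 0.1518]
tcp_rot: [-90.1, -0.1, 88.2]
wrist_force: [-0.7, 4.1, -0.2]
opening: 0.0101
time: 19.15
ee_pos: [0.4557, 0.084, 0.1518]
tcp_rot: [-90.1, -0.0, 88.2]
wrist_force: [0.9, 3.6, -0.1]
opening: 0.0103
time: 19.35
ee_pos: [0.4575, 0.0836, 0.1517]
tcp_rot: [-90.0, -0.0, 88.2]
wrist_force: [1.0, 2.3, -1.2]
opening: 0.0103
```

It snapped over. Now I'll creep in to feel for the shoulder stop.

```bash
python3 -m crank '0 0 -0.0005 0 0 0;0 0 -0.001 0 0 0;0 0 -0.001 0 0 0'
python3 -m crank '0 0 -0.0005 0 0 0;0 0 -0.001 0 0 0;0 0 -0.001 0 0 0'
python3 -m crank '0 0 -0.0005 0 0 0;0 0 -0.001 0 0 0;0 0 -0.001 0 0 0'
```

```text
time: 19.65
ee_pos: [0.4583, 0.0835, 0.1516]
tcp_rot: [-90.0, 0.0, 88.2]
wrist_force: [1.5, -0.1, -0.8]
opening: 0.0108
time: 19.95
ee_pos: [0.4592, 0.0836, 0.1516]
tcp_rot: [-90.0, -0.0, 88.2]
wrist_force: [-0.6, -0.1, -0.6]
opening: 0.0104
time: 20.25
ee_pos: [0.4603, 0.0837, 0.1516]
tcp_rot: [-90.0, -0.0, 88.2]
wrist_force: [-0.1, -0.9, 0.1]
opening: 0.0103
```

```bash
python3 -m crank '0 0 -0.0005 0 0 0;0 0 -0.001 0 0 0;0 0 -0.001 0 0 0'
python3 -m crank '0 0 -0.0005 0 0 0;0 0 -0.0005 0 0 0;0 0 -0.0005 0 0 0'
```

```text
time: 20.55
ee_pos: [0.4613, 0.0837, 0.1516]
tcp_rot: [-90.0, -0.0, 88.2]
wrist_force: [0.1, -1.0, 0.2]
opening: 0.0102
time: 20.85
ee_pos: [0.4617, 0.0837, 0.1516]
tcp_rot: [-90.0, -0.0, 88.2]
wrist_force: [-0.5, -0.3, -0.2]
opening: 0.0102
```

```bash
python3 -m crank '0 0 -0.0005 0 0 0;0 0 -0.001 0 0 0;0 0 -0.001 0 0 0'
python3 -m crank '0 0 -0.0005 0 0 0;0 0 -0.001 0 0 0;0 0 -0.001 0 0 0'
```

```text
time: 21.15
ee_pos: [0.4627, 0.0837, 0.1516]
tcp_rot: [-90.0, -0.0, 88.2]
wrist_force: [-0.4, 0.1, -1.3]
opening: 0.0108
time: 21.45
ee_pos: [0.4631, 0.0836, 0.1516]
tcp_rot: [-89.9, -0.0, 88.2]
wrist_force: [-6.1, 0.9, 2.5]
opening: 0.0107
```

The shoulder is on the stud (6 N). I'll relieve the force, then release and withdraw upward.

```bash
python3 -m crank '0 0 0.001 0 0 0;0 0 0.001 0 0 0'
python3 -m crank '0 0 0 0 0 0;0 0 0 0 0 0;0 0 0 0 0 0;0 0 0 0 0 0' 0 40
python3 -m crank '0 -0.01 0 0 0 0;0 -0.03 0 0 0 0;0 -0.06 0.01 0 0 0;0 -0.09 0.04 0 0 0;0 -0.1 0.08 0 0 0;0 -0.1 0.1 0 0 0;0 -0.1 0.1 0 0 0'
python3 - <<'E'
from h import *
c=lambda m,x,y,s:cv2.resize(m[y-s:y+s,x-s:x+s,::-1],(400,400),interpolation=cv2.INTER_CUBIC)
w=vision.camera('wrist');s=vision.camera('scene');t=vision.camera('top')
cal=vision.get_calibration('wrist'); print(proj(cal,[ext([-.075,0,.15]),ext([-.117,0,.16])]))
cv2.imwrite('pics/f1.png',np.hstack([c(s,338,220,40),c(t,315,245,40)])); cv2.imwrite('pics/f2.png',w[:,:,::-1])
E
```

```text
time: 21.65
ee_pos: [0.4628, 0.0837, 0.1516]
tcp_rot: [-90.0, -0.0, 88.2]
wrist_force: [-1.2, -0.1, 0.1]
opening: 0.0107
time: 22.05
ee_pos: [0.4629, 0.0836, 0.1517]
tcp_rot: [-90.0, -0.0, 88.2]
wrist_force: [1.2, 0.2, 0.5]
opening: 0.0425
time: 22.75
ee_pos: [0.3614, 0.0869, 0.2536]
tcp_rot: [-90.2, -0.1, 88.2]
wrist_force: [-0.2, 0.4, -0.3]
opening: 0.0429
[[314.59808356 413.34402949]
 [314.60411223 376.21655368]]
```

View pics/f1.png

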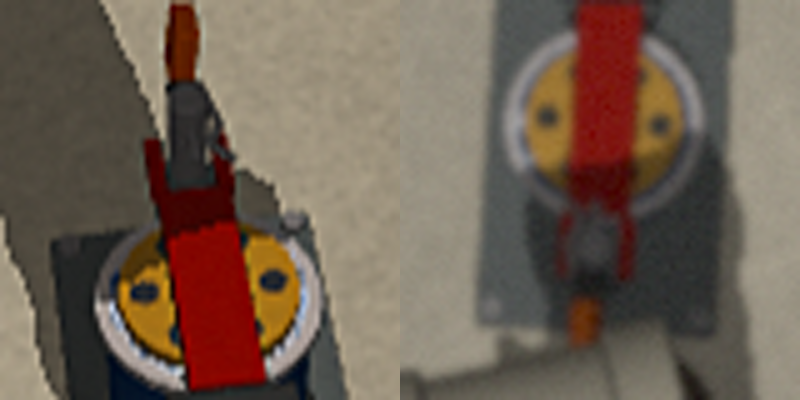

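View pics/f2.png

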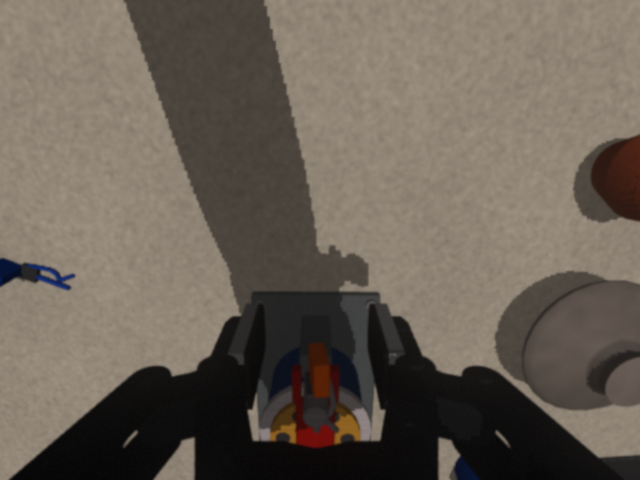

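Both views show the bar flat over the die, with the cotter straight through the stud (shoulder against its outer face, tab at wrist px (319,370)) and the gripper clear. I'm handing in.

```bash
python3 -c "
from h import *
o=bot.get_obs();print(o['time'],o['wrist_force'].round(1));bot.job_done()"
```

```text
22.9 [-0.3  0.9 -0.7]
the job is handed in; nothing more can be done
```

The red clamp bar is shut flat over the die, and the smaller orange cotter is pushed fully home through the stud and released. I handed the job in at 22.9 s.

- **Bar:** I swung it down with the closed fingers until it sat on its stop, with its upper face at the expected 110 mm.
- **Stud height:** touching the stud's top put it at 151.5 mm. The hole axis is therefore 23.5 mm above the foot point, inside the 7–24 mm range. That touch read about 28 N downwards, with about 30 N total on the wrist. It was the fingers on the stud, before I had picked up the cotter.
- **Cotter:** the leg entered the hole without measurable force. The bow met the stud, and the push rose to about 11 N before dropping to nothing as it snapped over. The shoulder then stopped on the stud at about 6 N, so the cotter never pressed on it with more than about 11 N in the readings I took. I backed off slightly before letting go.
- **Last checks:** the final pictures show the bar flat, the cotter level through the stud, the gripper clear and zero contact force. The other items in view were not touched.
- **Uncertain:** I could not see the bow's tip clearly behind the stud, so the snap is judged from the force drop and the shoulder stop. The shoulder stopped about 3 mm further along than I first estimated, which I put down to camera error.
- **Went wrong early on:** my first approach to the bar ran the last joint into its range limit. I turned the gripper half round and carried on; nothing was touched.

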